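Hang the condiment caddy on the sprung jib hook

ROBOT

A 6-joint arm with a two-finger parallel gripper is mounted at the origin on the work surface. World frame = base frame: x ahead of the robot, y to its left, z up, the work surface at z = 0. Lengths are in m, angles in degrees, forces in N, time in s.
With the tool pointing down it reaches from about 0.425 to 0.95 m from the base axis. Payload 14.7 kg.
Tool frame: the origin (TCP) lies on the mounting face of the last link; the fingertips stand 173 mm ahead of it and the grasp point (between the pads) lies 155 mm ahead of it; z points along the fingers, y is the line along which they close (so a half turn about z gives the same grasp; the last joint's range is limited). The gripper opens to 85 mm and grips with 20 to 120 N. Pads are 22 mm wide; open, the fingers measure 114 mm over their backs; the gripper's body (76 mm by 85 mm) begins 54 mm behind the grasp point. The pads swing forward as they close: fully open they stand 13 mm farther back than shut.
Start: joints at [-72.399, 27.513, 91.461, -0, 61.026, -2.67], TCP at [0.225, -0.61, 0.405] pointing down, gripper open.
Joint ranges: [-157.49, 157.49], [-46.99, 117.5], [13.45, 153.17], [-89.5, 269.5], [5.16, 153.95], [-167.48, 167.48]. Speed limits (degrees/s): [108.29, 108.29, 136.94, 172.46, 172.46, 172.46].

INTERFACE

Orientations are given as [roll, pitch, yaw] about the fixed x, y, z axes, in that order (R = Rz(yaw) Ry(pitch) Rx(roll)).
In Python, from station import observe, snapshot, calibration, sign_off, look_for, outline_of gives the robot as it stands.
- The arm moves only by the shell command python3 -m inch 'ROWS' [FORCE]. ROWS is JSON, a list of rows, each a list of 7 numbers: the shift along the tool's x, y, z scaled (see below), then the turn, a rotation vector about the tool's x, y, z scaled (see below), then the gripper's target within -1 to 1 (fully open at 1, half-way at 0, shut at -1). In form: [[tx, ty, tz, rx, ry, rz, grip], ...]. A call has exactly 10 rows; each row shifts and turns the commanded pose from where the row before left it, along the tool's axes as they then stand; what a row does not reach is not made up. The controller multiplies each number of a shift by 400 mm and each number of a turn by 60 degrees. A row lasts 1/10 s, in which the tool goes at most 50 mm and 8.59 degrees, less where a joint would pass 70% of its speed; a pose out of reach is approached as far as the arm can. A call with a number of a shift or a turn outside -1 to 1 is refused whole. A call with a gripper value outside its range is refused whole. The fingers move at their own pace and stop on an object; FORCE is the grip in N (left out, the last holds). Time passes only in rows, so rows that do not move let the fingers close, or fill a call up. It gives the time, the measured TCP pose, the force, the opening and the grip force at its end, in the units of the state.
- observe(): the state, without advancing time (a new reading comes with each control period).
- snapshot(name): name is "scene" or "top" or "wrist"; returns (picture, depth): 480x640x3 uint8, red, green, blue; 480x640 float32, m along the optical axis (not along the pixel's ray), 0 where there is no reading.
- calibration(name): a dict with "camera_matrix" (3x3 intrinsics, pixels), "R" (3x3) and "t" (3): a world point X has camera coordinates R X + t; the wrist camera has in their place "T_tool_cam" (4x4, takes a point from camera to tool coordinates, whose origin is the TCP and whose axes are the flange's). Camera axes: x right, y down, z forward; pixel columns grow to the right and rows downward; lengths in m; the calibration is good to about 2 mm. A picture is of the moment at which its call begins: read the wrist's pose just before it. calibration takes no time and is no camera call.
- sign_off(): hands the job in; it is judged then, once.
Trained networks look in the newest picture that a camera, given by its name, has taken for a name from the list of things; names that differ only in an ending like _2 or _b are one class to them, and where a whole thing is asked for, a point or a joint stands for the part that bears it (a point fixed in the world has none). Each returns a list of dicts, best first, with "conf" (0 to 1); they miss things now and then, are a little off and sometimes report something else, mostly with a low value. They report only what shows in the picture. A call takes as long as a camera call.
- look_for(camera, label): "bbox" ([left, top, width, height] in pixels, round what is visible of it).
- outline_of(camera, label): "mask" (480x640 bool, what is visible of it) and "bbox" ([left, top, width, height] in pixels, round what is visible of it).
The state is a dict: "time": time; "joint_positions": joint angles; "joint_velocities": joint speeds; "effort": joint torques, N m; "ee_pos": TCP position; "orientation": TCP orientation; "contact_force": force on the tool from outside, world axes, zero at the start; "moment": the same for the moment, N m; "opening": finger opening in m; "gripper_force": force on a finger pad.
Only numpy, scipy, OpenCV 4.12 (cv2) and the standard library are available. Lean on these libraries where they do the work, as an engineer would, in place of code of your own. Each camera call takes 0.05 s, during which the arm holds its last target. There are 200 camera calls.

TASK

Clear the counter for wiping: pull the sprung hook down by its handle, feel it lightly onto the caddy's top plate, slide it in under the caddy's carrying loop, and let it rise gently under control until it is all the way up with the caddy hanging from it off the counter. Do not press hard on the caddy or tip it over, never let the hook fly up, and leave the other things on the counter where they are.

Things in the scene. Friction and masses are not known exactly. Their poses are not given: they have to be found in the camera images.
- stand: Fixed column: steel foot 110 mm across, upright tube 24 mm across, black drum 68 mm across on top (354 mm high). Origin under the foot's centre, on the column axis. A sleeve carries a level steel jib arm 22 mm wide, 15 mm thick, reaching 168 mm from the axis; it slides down the tube against a spring and swings about it. At swing 0 it points along the stand's -x.
- hook_lift (a joint): Travel of the jib arm, hook and handle down the column, m: 0 = all the way up, where the spring keeps it, 0.13 = lowest. The spring pulls up with about 9 N at the top and 13 N at the bottom.
- hook_swing (a joint): Swing of the jib arm about the column, rad, 0 = arm along the stand's -x axis, growing anticlockwise seen from above, range -0.7 to 1.25. Light friction (0.06 N m): it stays where it is left.
- hook_handle (a point): Handle: upright round black post, 24 mm across, 51 mm tall, on top of the jib arm 152 mm from the column axis, the hook hanging below it. The point is on the post's axis, 25 mm above the arm's top face, 26 mm below the post's top, and 300 mm above the counter when the hook is all the way up.
- hook_seat (a point): Where a loop hangs in the J-hook (8 mm round steel bar). Its shank hangs straight down on the handle's axis; the bend runs level 34 mm in the direction of growing swing to an upturned tip. The point is on top of the level bar, 16 mm from the shank's axis, 92 mm below hook_handle when at rest. Gap from shank to tip 24 mm.
- hook_tip (a point): Top of the hook's upturned tip, 34 mm ahead of the shank's axis in the direction of growing swing; the tip's foremost face is 4 mm further ahead. The hook's lowest face (underside of the level bar) is 17 mm below this point.
- caddy: Loose open wooden box 110 (x) by 100 (y) by 50 mm high with four compartments; 0.4 to 0.65 kg in all. Origin under its centre. On its central post sits a level steel plate 66 (x) by 90 (y) mm with an upright carrying loop across its middle: 7 mm bar, its top bar along the caddy's x axis straight above the origin and roughly pointing to the column, 54 mm clear between uprights.
- caddy_post (a point): Point on the caddy's z axis 90 mm above its origin: the lowest place for the plate's upper face. The plate (with loop) is clamped by stiff friction anywhere 0 to 52 mm above this point; where is not measured, so find it by touch. Clear height from plate to underside of the loop's top bar: 21 mm. The hook goes in tip first with growing swing, at most 4 mm off the plate.
- milk_jug: Bystander: steel jug with a handle, 72 mm across, 100 mm high; origin under its centre.
- cup_stack: Bystander: stack of white paper cups, 77 mm across, 113 mm high; origin under its centre.
- syrup_jar: Bystander: amber glass jar with black cap, 68 mm across, 110 mm high; origin under its centre.

How it is judged:
By the outcome, as a careful person would: the job done as asked, in the order asked, and still so for the second after the job is handed in, with the robot touching nothing.
It also fails if it takes over 69 s, if anything falls off the work surface, if the arm or the gripper's body presses on something with over 40 N, if the wrist force passes 120 N, or if a joint passes its speed limit or range.

## Working session

There is one attempt and no reset: what is moved stays moved. The work goes in short steps, Python scripts to look and compute and a shell command to move; the robot and the scene stay as the last step left them, time stands still between calls to the robot, and variables do not carry over. Pictures are saved under pics/ and viewed, at most 10 in all, crops included, and the job is handed in when it is done.

```bash
mkdir -p pics; ls
python3 - <<'E'
from station import *
import cv2,numpy as np
s=observe();print({k:np.round(v,3).tolist() for k,v in s.items()})
for c in("scene","top"):
    im,d=snapshot(c);cv2.imwrite(f"pics/{c}0.png",im[:,:,::-1]);np.save(f"pics/{c}_d.npy",d)
    k=calibration(c);print(c,np.round(k["camera_matrix"],1).tolist(),np.round(k["R"],3).tolist(),np.round(k["t"],3).tolist())
    for l in("stand","caddy","hook_handle","hook_seat","milk_jug","cup_stack","syrup_jar"):
        print(l,[(np.round(o["bbox"]).tolist(),round(o["conf"],2)) for o in look_for(c,l)[:2]])
E
```

```text
pics
{'time': 0.0, 'joint_positions': [-72.398, 27.55, 91.495, -0.002, 61.027, -2.67], 'joint_velocities': [-0.032, -0.006, 0.101, 0.068, -0.084, -0.04], 'effort': [-0.0, -95.066, -43.017, -0.0, 0.013, -0.0], 'ee_pos': [0.225, -0.61, 0.404], 'orientation': [-179.928, -0.001, 20.272], 'contact_force': [0.189, 0.351, 0.396], 'moment': [-0.039, 0.051, 0.014], 'gripper_force': 0.0, 'opening': 0.085}
scene [[566.5, 0.0, 324.6], [0.0, 566.5, 238.4], [0.0, 0.0, 1.0]] [[-0.508, 0.861, 0.018], [0.674, 0.41, -0.615], [-0.537, -0.3, -0.788]] [0.273, -0.243, 1.961]
stand [([281.0, 207.0, 76.0, 115.0], 0.82)]
caddy [([288.0, 203.0, 71.0, 62.0], 0.69), ([276.0, 240.0, 44.0, 38.0], 0.62)]
hook_handle [([309.0, 204.0, 48.0, 45.0], 0.6)]
hook_seat [([308.0, 206.0, 45.0, 44.0], 0.64)]
milk_jug [([440.0, 290.0, 43.0, 38.0], 0.7)]
cup_stack [([220.0, 187.0, 25.0, 38.0], 0.89)]
syrup_jar [([392.0, 327.0, 30.0, 41.0], 0.73)]
top [[522.5, 0.0, 318.0], [0.0, 522.5, 238.2], [0.0, 0.0, 1.0]] [[-0.003, -1.0, -0.003], [-0.997, 0.003, -0.072], [0.072, 0.003, -0.997]] [-0.016, 0.575, 1.267]
stand [([271.0, 168.0, 67.0, 105.0], 0.6), ([321.0, 234.0, 56.0, 50.0], 0.17)]
caddy [([322.0, 236.0, 56.0, 50.0], 0.81), ([275.0, 204.0, 41.0, 67.0], 0.37)]
hook_handle [([278.0, 205.0, 38.0, 67.0], 0.84)]
hook_seat [([274.0, 204.0, 41.0, 69.0], 0.9)]
milk_jug [([119.0, 267.0, 54.0, 35.0], 0.62)]
cup_stack [([444.0, 260.0, 42.0, 29.0], 0.75)]
syrup_jar []
```

Run:
```python
import cv2
a=cv2.imread("pics/top0.png");cv2.imwrite("pics/topc.png",cv2.resize(a[140:320,220:460],None,fx=3.33,fy=3.33,interpolation=3)[:600,:800])
```

```text
(no output)
```

View pics/topc.png

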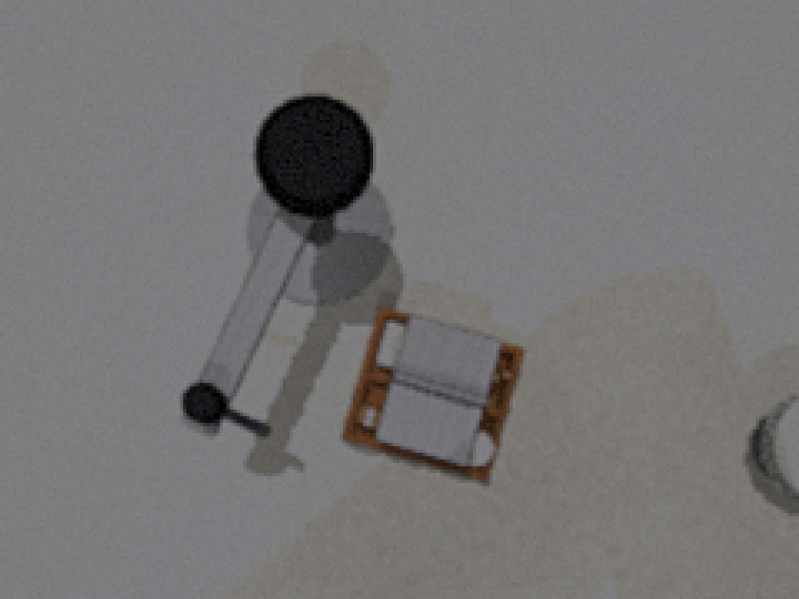

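View pics/scene0.png

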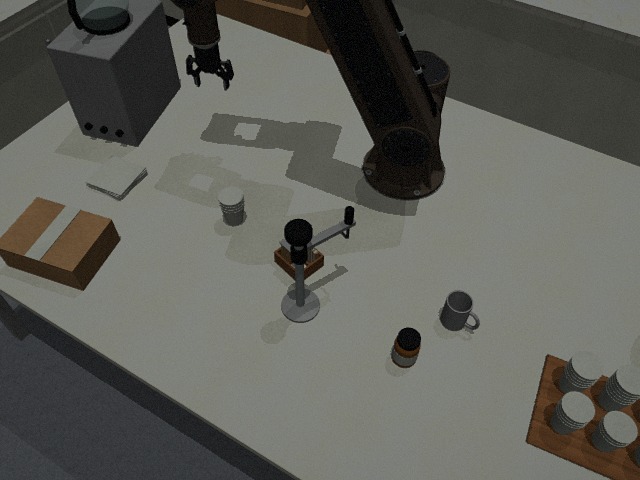

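```bash
cat > h.py <<'E'
from station import *
import numpy as np,cv2
def ray(c,u,v,z):
    k=calibration(c);K=k["camera_matrix"];R=np.array(k["R"]);t=np.array(k["t"])
    C=-R.T@t; d=R.T@np.linalg.inv(K)@[u,v,1]; return C+d*(z-C[2])/d[2]
def pts(c,d):
    k=calibration(c);K=np.array(k["camera_matrix"]);R=np.array(k["R"]);t=np.array(k["t"])
    v,u=np.mgrid[:480,:640];p=np.stack([u,v,np.ones_like(u)],-1)@np.linalg.inv(K).T*d[...,None]
    return (p-t)@R
E
python3 - <<'E'
from h import *
d=np.load("pics/top_d.npy");P=pts("top",d)
cam=calibration("top");print("C",-np.array(cam["R"]).T@cam["t"])
f=lambda x,y:(220+x/3.33,140+y/3.33)
print("drum",ray("top",*f(315,155),.354),"handle",ray("top",*f(205,402),.326), "tip",ray("top",*f(266,432),.205))
for n,(x,y) in dict(plateA=(450,355),plateB=(430,425),rim=(352,438),bar=(440,391),drum=(315,155),handle=(205,402),arm=(255,310),tip=(266,432)).items():
    u,v=map(round,f(x,y)); print(n,u,v,np.round(P[v,u],3), np.round(np.median(P[v-1:v+2,u-1:u+2,2]),3))
for n,(x,y) in dict(c1=(400,318),c2=(502,343),c3=(476,465),c4=(376,442),b1=(393,380),b2=(490,403)).items():print(n,ray("top",*f(x,y),.115))
for n,(x,y) in dict(r1=(380,310),r2=(523,347),r3=(488,484),r4=(343,438)).items():print(n,ray("top",*f(x,y),.05))
print(np.round(P[235:290,352,2],3).tolist())
E
```

```text
C [ 0.4824284  -0.02176497  1.30511601]
drum [ 0.64603488 -0.01305081  0.354     ] handle [0.51075312 0.04943755 0.326     ] tip [0.49520902 0.01968302 0.205     ]
plateA 355 247 [ 0.548 -0.103  0.111] 0.114
plateB 349 268 [ 0.5   -0.089  0.115] 0.115
rim 326 272 [ 0.491 -0.037  0.055] 0.049
bar 352 257 [ 0.524 -0.094  0.143] 0.143
drum 315 187 [ 0.646 -0.014  0.35 ] 0.351
handle 282 261 [0.51  0.049 0.325] 0.326
arm 297 233 [0.567 0.023 0.274] 0.274
tip 300 270 [0.495 0.019 0.214] 0.002
c1 [ 0.57404227 -0.0688885   0.115     ]
c2 [ 0.55664185 -0.13865791  0.115     ]
c3 [ 0.47337184 -0.12009011  0.115     ]
c4 [ 0.48921849 -0.05200357  0.115     ]
b1 [ 0.53151226 -0.06384523  0.115     ]
b2 [ 0.51558404 -0.1300407   0.115     ]
r1 [ 0.58489838 -0.05702533  0.05      ]
r2 [ 0.55775259 -0.16017795  0.05      ]
r3 [ 0.45924595 -0.13395427  0.05      ]
r4 [ 0.49253295 -0.02991448  0.05      ]
[-0.0, -0.006, 0.11, 0.115, 0.111, 0.113, 0.114, 0.111, 0.115, 0.117, 0.112, 0.114, 0.118, 0.112, 0.116, 0.115, 0.111, 0.11, 0.113, 0.113, 0.115, 0.144, 0.143, 0.142, 0.115, 0.115, 0.113, 0.117, 0.115, 0.114, 0.112, 0.112, 0.114, 0.115, 0.118, 0.115, 0.112, 0.119, 0.109, 0.112, 0.116, 0.112, 0.116, 0.056, 0.052, 0.049, -0.001, -0.0, 0.004, 0.003, 0.003, -0.001, -0.002, -0.007, -0.001]
```

```bash
python3 -m inch '[[0,0,-0.065,0,0,0.125,1],[0,0,-0.065,0,0,0.125,1],[0,0,-0.065,0,0,0.125,1],[0,0,-0.065,0,0,0.125,1],[0,0,-0.065,0,0,0.125,1],[0,0,-0.065,0,0,0.125,1],[-0.003,-0.122,0,0,0,0,1],[-0.003,-0.122,0,0,0,0,1],[-0.003,-0.122,0,0,0,0,1],[-0.003,-0.122,0,0,0,0,1]]' 50; python3 -m inch '[[-0.003,-0.122,0,0,0,0,1],[-0.003,-0.122,0,0,0,0,1],[-0.003,-0.122,0,0,0,0,1],[-0.003,-0.122,0,0,0,0,1],[-0.003,-0.122,0,0,0,0,1],[-0.003,-0.122,0,0,0,0,1],[-0.003,-0.122,0,0,0,0,1],[-0.003,-0.122,0,0,0,0,1],[-0.003,-0.122,0,0,0,0,1],[-0.003,-0.122,0,0,0,0,1]]'
python3 - <<'E'
from h import *
print(np.round(calibration("wrist")["T_tool_cam"],3).tolist())
s=observe();print(s["ee_pos"],s["orientation"],s["time"],s["joint_positions"])
im,d=snapshot("wrist");cv2.imwrite("pics/w1.png",im[:,:,::-1]);np.save("pics/w1.npy",d)
print(np.round(calibration("wrist")["camera_matrix"],1).tolist())
E
```

```text
time: 1.8
ee_pos: [0.3028, -0.4286, 0.5607]
orientation: [-180.0, -0.0, -24.8]
contact_force: [1.7, 0.7, -0.0]
opening: 0.0854
gripper_force: 0.0
time: 2.8
ee_pos: [0.496, 0.02, 0.561]
orientation: [-180.0, -0.0, -24.7]
contact_force: [1.8, -0.2, 0.0]
opening: 0.0855
gripper_force: 0.0
[[0.0, -0.954, -0.301, 0.077], [1.0, 0.001, -0.0, 0.0], [0.0, -0.301, 0.954, 0.031], [0.0, 0.0, 0.0, 1.0]]
[0.49602875 0.01998419 0.56103646] [-1.79986380e+02 -4.48477777e-02 -2.47170656e+01] 2.8 [-1.18998788e+00  7.25021089e+00  9.82720762e+01 -5.62117969e-03
  7.44311566e+01  1.13528579e+02]
[[348.7, 0.0, 316.2], [0.0, 348.7, 245.3], [0.0, 0.0, 1.0]]
```

View pics/w1.png

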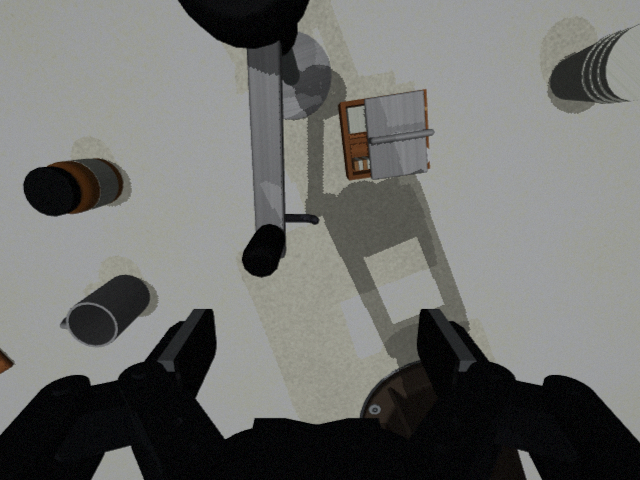

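The wrist view shows the handle post (top near 262,258), the jib running up to the drum, the hook tip at (316,219), and the caddy loop's top bar from about (370,139) to (433,131).

```bash
cat >> h.py <<'E'
from scipy.spatial.transform import Rotation as Ro
def wpts(d,pos,rpy):
    k=calibration("wrist");K=np.array(k["camera_matrix"]);T=np.array(k["T_tool_cam"])
    v,u=np.mgrid[:480,:640];p=np.stack([u,v,np.ones_like(u)],-1)@np.linalg.inv(K).T*d[...,None]
    p=p@T[:3,:3].T+T[:3,3]
    return p@Ro.from_euler("xyz",rpy,degrees=True).as_matrix().T+pos
E
python3 - <<'E'
from h import *
d=np.load("pics/w1.npy");W=wpts(d,[0.49603,0.01998,0.56104],[-179.99,-.04,-24.72])
T=pts("top",np.load("pics/top_d.npy"))
def sel(P,zl,zh,c,r):
    m=(P[...,2]>zl)&(P[...,2]<zh)&(np.hypot(P[...,0]-c[0],P[...,1]-c[1])<r);q=P[m].astype(np.float32)
    o=cv2.minAreaRect(q[:,:2].astype(np.float32)*1000);print(m.sum(),q.mean(0).round(4),np.round(np.median(q[:,2]),4),np.round(o[0],1),np.round(o[1],1),round(o[2],1));return q
for n,P in(("W",W),("T",T)):
    print(n)
    for a in[("drum",.34,.37,(.646,-.013),.06),("handletop",.316,.336,(.511,.049),.03),("plate",.105,.122,(.524,-.096),.09),("bar",.134,.152,(.524,-.096),.06)]:
        try: print(a[0],end=" ");sel(P,*a[1:])
        except Exception as e:print(e)
for v in range(228,275,6):print(v,np.round(W[v,263],3))
print("tip",np.round(W[219,312:319],3).tolist())
m=(W[...,2]>.266)&(W[...,2]<.284)&(np.hypot(W[...,0]-.58,W[...,1]-.02)<.09)
q=W[m];l=cv2.fitLine(q[:,:2].astype(np.float32),cv2.DIST_L2,0,.01,.01).ravel();print("arm",l,np.degrees(np.arctan2(l[1],l[0])),np.median(q[:,2]))
E
```

```text
W
drum 3775 [ 0.6253 -0.0034  0.3501] 0.3509 [626.   -2.8] [56.9 16.8] 67.2
handletop 1103 [0.5135 0.0498 0.3243] 0.3251 [512.2  51. ] [23.2 23.2] 20.4
plate 4403 [ 0.5283 -0.0951  0.1148] 0.1148 [526.6 -94.6] [66.8 90.3] 73.5
bar 432 [ 0.5267 -0.0945  0.142 ] 0.1422 [526.5 -95. ] [67.7  7. ] 73.6
T
drum 1027 [ 0.6469 -0.0109  0.3516] 0.3522 [647.9 -10.9] [65.1 66.1] 89.7
handletop 124 [0.5109 0.0531 0.3243] 0.3244 [510.9  53.1] [22.7 21.3] 44.4
plate 1041 [ 0.5247 -0.0927  0.1142] 0.1142 [525.  -92.9] [65.9 90. ] 73.7
bar 94 [ 0.5249 -0.093   0.1415] 0.1413 [525.  -92.9] [67.5  6.9] 73.6
228 [0.523 0.05  0.285]
234 [0.523 0.047 0.303]
240 [0.522 0.045 0.317]
246 [0.52  0.045 0.324]
252 [0.517 0.046 0.327]
258 [0.513 0.048 0.326]
264 [0.51  0.05  0.325]
270 [0.506 0.052 0.326]
tip [[0.5, 0.022, 0.215], [0.5, 0.021, 0.216], [0.5, 0.02, 0.215], [0.499, 0.02, 0.216], [0.499, 0.019, 0.216], [0.498, 0.018, 0.216], [0.498, 0.017, 0.215]]
arm [ 0.9071433  -0.42082185  0.57812655  0.01972698] -24.886484 0.27463762297456584
```

```bash
python3 -m inch '[[0.0022,-0.0437,0,0,0,0,1],[0.0022,-0.0437,0,0,0,0,1],[0,0,0,0,0,0,1],[0,0,0.064,0,0,0,1],[0,0,0.064,0,0,0,1],[0,0,0.064,0,0,0,1],[0,0,0.063,0,0,0,1],[0,0,0,0,0,0,0],[0,0,0,0,0,0,-1],[0,0,0,0,0,0,-1]]' 50; python3 -m inch '[[0,0,0,0,0,0,-1],[0,0,0,0,0,0,-1],[0,0,0,0,0,0,-1],[0,0,0,0,0,0,-1],[0,0,0,0,0,0,-1],[0,0,0,0,0,0,-1],[0,0,0,0,0,0,-1],[0,0,0,0,0,0,-1],[0,0,0,0,0,0,-1],[0,0,0,0,0,0,-1]]' 50
python3 - <<'E'
from h import *
C=np.array([.650,-.013]);L=np.array([.5266,-.0948]);n=np.array([-np.sin(np.radians(73.6)),np.cos(np.radians(73.6))]);u=np.array([np.cos(np.radians(73.6)),np.sin(np.radians(73.6))])
for a in range(184,216,2):
    r=np.radians(a);e=np.array([np.cos(r),np.sin(r)]);t=np.array([-e[1],e[0]]);S=C+.152*e
    print(a,S.round(4),"perp/along: shank",*[np.round([(q-L)@n*1e3,(q-L)@u*1e3],1) for q in(S,S+.016*t,S+.034*t)])
E
```

```text
time: 3.85
ee_pos: [0.5123, 0.0486, 0.4601]
orientation: [-180.0, -0.1, -24.7]
contact_force: [-0.9, -0.7, -0.3]
opening: 0.044
gripper_force: 0.0
time: 4.85
ee_pos: [0.5121, 0.0488, 0.4587]
orientation: [-180.0, -0.0, -24.7]
contact_force: [0.7, 0.4, 3.4]
opening: 0.0228
gripper_force: 49.1
184 [ 0.4984 -0.0236] perp/along: shank [47.2 60.3] [41.6 45.3] [35.3 28.5]
186 [ 0.4988 -0.0289] perp/along: shank [45.2 55.4] [39.2 40.6] [32.3 24. ]
188 [ 0.4995 -0.0342] perp/along: shank [43.1 50.5] [36.5 36. ] [29.1 19.6]
190 [ 0.5003 -0.0394] perp/along: shank [40.9 45.7] [33.8 31.4] [25.7 15.3]
192 [ 0.5013 -0.0446] perp/along: shank [38.4 41. ] [30.8 26.9] [22.3 11.1]
194 [ 0.5025 -0.0498] perp/along: shank [35.8 36.4] [27.7 22.6] [18.6  7.1]
196 [ 0.5039 -0.0549] perp/along: shank [33.1 31.9] [24.5 18.4] [14.8  3.2]
198 [ 0.5054 -0.06  ] perp/along: shank [30.1 27.4] [21.1 14.2] [10.9 -0.6]
200 [ 0.5072 -0.065 ] perp/along: shank [27.1 23.1] [17.6 10.2] [ 6.9 -4.3]
202 [ 0.5091 -0.0699] perp/along: shank [23.8 18.9] [13.9  6.4] [ 2.7 -7.7]
204 [ 0.5111 -0.0748] perp/along: shank [20.5 14.8] [10.1  2.6] [ -1.6 -11.1]
206 [ 0.5134 -0.0796] perp/along: shank [17.  10.8] [ 6.2 -1. ] [ -6.  -14.3]
208 [ 0.5158 -0.0844] perp/along: shank [13.3  7. ] [ 2.1 -4.5] [-10.5 -17.3]
210 [ 0.5184 -0.089 ] perp/along: shank [9.5 3.2] [-2.  -7.8] [-15.1 -20.2]
212 [ 0.5211 -0.0935] perp/along: shank [ 5.6 -0.4] [ -6.3 -11. ] [-19.8 -22.9]
214 [ 0.524 -0.098] perp/along: shank [ 1.6 -3.8] [-10.7 -14. ] [-24.6 -25.5]
```

```bash
python3 -m inch '[[0,0,0.0125,0,0,0,-1],[0,0,0.025,0,0,0,-1],[0,0,0.025,0,0,0,-1],[0,0,0.0125,0,0,0,-1],[0,0,0,0,0,0,-1],[0.0004,0.0162,0,0,0,-0.0408,-1],[0.0004,0.0162,0,0,0,-0.0408,-1],[0.0004,0.0162,0,0,0,-0.0408,-1],[0.0004,0.0162,0,0,0,-0.0408,-1],[0,0,0,0,0,0,-1]]' 50; python3 -c "
from station import observe
print(observe())"
```

```text
time: 5.85
ee_pos: [0.5031, 0.024, 0.429]
orientation: [-180.0, -0.0, -14.9]
contact_force: [-1.5, 0.6, 9.7]
opening: 0.0226
gripper_force: 49.6
{'time': 5.85, 'joint_positions': array([-7.18605243e-01,  1.42332777e+01,  1.08649552e+02, -4.62990645e-03,
        5.70970821e+01,  1.04145173e+02]), 'joint_velocities': array([ 0.49927904,  0.0942207 , -0.24268501,  0.18836677,  0.21460537,
        2.9906505 ]), 'effort': array([ -1.39040206, -63.2847333 , -37.73197889,  -0.17694029,
        -0.06360011,  -1.41078696]), 'ee_pos': array([0.50310932, 0.02397859, 0.42903502]), 'orientation': array([-1.79998861e+02, -2.04292930e-02, -1.48612637e+01]), 'contact_force': array([-1.475497  ,  0.63560027,  9.72207122]), 'moment': array([ 0.05464363, -0.33231731,  0.07276451]), 'gripper_force': 49.63231686037034, 'opening': 0.02262804963763316}
```

```bash
python3 -m inch '[[0.0008,0.0241,0,0,0,-0.0607,-1],[0.0008,0.0241,0,0,0,-0.0607,-1],[0.0008,0.0241,0,0,0,-0.0607,-1],[0.0008,0.0241,0,0,0,-0.0607,-1],[0.0008,0.0241,0,0,0,-0.0607,-1],[0.0008,0.0241,0,0,0,-0.0607,-1],[0.0008,0.0241,0,0,0,-0.0607,-1],[0.0008,0.0241,0,0,0,-0.0607,-1],[0,0,0,0,0,0,-1],[0,0,0,0,0,0,-1]]' 50
python3 - <<'E'
from h import *
s=observe();print(s["ee_pos"],s["orientation"])
im,d=snapshot("wrist");cv2.imwrite("pics/w2.png",im[:,:,::-1]);np.save("pics/w2.npy",d)
W=wpts(d,s["ee_pos"],s["orientation"])
m=(W[...,2]>.134)&(W[...,2]<.152)&(np.hypot(W[...,0]-.5266,W[...,1]+.0948)<.06)
q=W[m];print(m.sum(),q.mean(0),cv2.minAreaRect((q[:,:2]*1e3).astype(np.float32)))
m=(W[...,2]>.105)&(W[...,2]<.122)&(np.hypot(W[...,0]-.5266,W[...,1]+.0948)<.09);print("plate",np.median(W[m][:,2]))
E
```

```text
time: 6.85
ee_pos: [0.5034, -0.0521, 0.4292]
orientation: [180.0, -0.1, 14.2]
contact_force: [1.9, 1.6, 9.9]
opening: 0.0222
gripper_force: 49.6
[ 0.50343886 -0.0521488   0.42924919] [ 1.79975839e+02 -1.10045989e-01  1.41712880e+01]
791 [ 0.52729632 -0.09372133  0.1418814 ] ((526.63525390625, -94.66397094726562), (67.10848999023438, 7.04876184463501), 73.35342407226562)
plate 0.1147643477676818
```

View pics/w2.png

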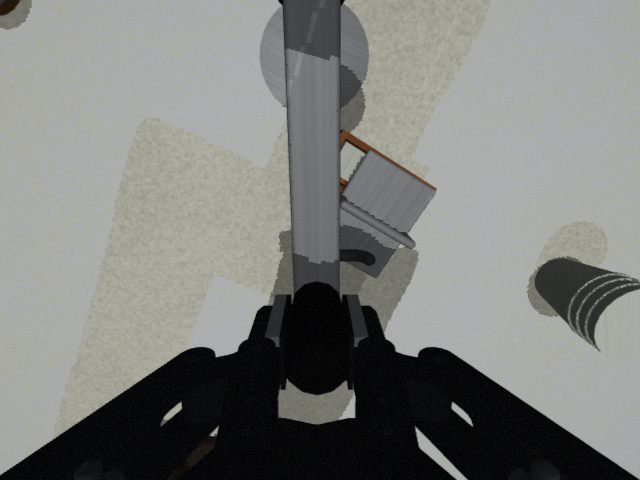

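The picture shows the hook tip at (372,259), over the plate and short of the loop bar (345,200)–(412,245). That clears it to descend.

```bash
python3 -m inch '[[0,0,0.008,0,0,0,-1],[0,0,0.016,0,0,0,-1],[0,0,0.016,0,0,0,-1],[0,0,0.016,0,0,0,-1],[0,0,0.016,0,0,0,-1],[0,0,0.016,0,0,0,-1],[0,0,0.016,0,0,0,-1],[0,0,0.016,0,0,0,-1],[0,0,0.005,0,0,0,-1],[0,0,0,0,0,0,-1]]' 50;  python3 -m inch '[[0,0,0.001,0,0,0,-1],[0,0,0.001,0,0,0,-1],[0,0,0.001,0,0,0,-1],[0,0,0,0,0,0,-1],[0,0,0,0,0,0,-1],[0,0,0,0,0,0,-1],[0,0,0,0,0,0,-1],[0,0,0,0,0,0,-1],[0,0,0,0,0,0,-1],[0,0,0,0,0,0,-1]]' 50
```

```text
time: 7.9
ee_pos: [0.5033, -0.0519, 0.3789]
orientation: [180.0, -0.1, 14.2]
contact_force: [1.1, 0.1, 11.2]
opening: 0.0225
gripper_force: 49.8
time: 8.9
ee_pos: [0.5032, -0.0519, 0.378]
orientation: [180.0, -0.1, 14.2]
contact_force: [0.9, 0.2, 11.3]
opening: 0.023
gripper_force: 49.8
```

```bash
python3 -m inch '[[0,0,0.0005,0,0,0,-1],[0,0,0.0005,0,0,0,-1],[0,0,0.0005,0,0,0,-1],[0,0,0.0005,0,0,0,-1],[0,0,0.0005,0,0,0,-1],[0,0,0.0005,0,0,0,-1],[0,0,0.0005,0,0,0,-1],[0,0,0.0005,0,0,0,-1],[0,0,0,0,0,0,-1],[0,0,0,0,0,0,-1]]' 50;  python3 -m inch '[[0,0,0.0005,0,0,0,-1],[0,0,0.0005,0,0,0,-1],[0,0,0.0005,0,0,0,-1],[0,0,0.0005,0,0,0,-1],[0,0,0,0,0,0,-1],[0,0,0,0,0,0,-1],[0,0,0,0,0,0,-1],[0,0,0,0,0,0,-1],[0,0,0,0,0,0,-1],[0,0,0,0,0,0,-1]]' 50
```

```text
time: 9.9
ee_pos: [0.5032, -0.0519, 0.3764]
orientation: [180.0, -0.1, 14.2]
contact_force: [0.5, 0.1, 11.2]
opening: 0.0231
gripper_force: 49.9
time: 10.9
ee_pos: [0.5032, -0.0519, 0.3759]
orientation: [180.0, -0.1, 14.2]
contact_force: [-1.3, 0.5, 17.1]
opening: 0.0229
gripper_force: 50.4
```

Contact: the upward force rose from 11.2 to 17.1 N, about 6 N on the plate at TCP z≈0.376. I'll back off about 2 mm and start sliding.

```bash
python3 -m inch '[[0,0,-0.0015,0,0,0,-1],[0,0,-0.0015,0,0,0,-1],[0,0,-0.0015,0,0,0,-1],[0,0,-0.0005,0,0,0,-1],[0,0,0,0,0,0,-1],[0.0001,0.0066,0,0,0,-0.0167,-1],[0.0001,0.0066,0,0,0,-0.0167,-1],[0.0001,0.0066,0,0,0,-0.0167,-1],[0.0001,0.0066,0,0,0,-0.0167,-1],[0,0,0,0,0,0,-1]]' 50;  python3 -m inch '[[0.0001,0.0066,0,0,0,-0.0167,-1],[0.0001,0.0066,0,0,0,-0.0167,-1],[0.0001,0.0066,0,0,0,-0.0167,-1],[0,0,0,0,0,0,-1],[0,0,0,0,0,0,-1],[0,0,0,0,0,0,-1],[0,0,0,0,0,0,-1],[0,0,0,0,0,0,-1],[0,0,0,0,0,0,-1],[0,0,0,0,0,0,-1]]' 50
```

```text
time: 11.9
ee_pos: [0.5064, -0.0622, 0.3776]
orientation: [180.0, -0.1, 18.2]
contact_force: [1.1, -0.3, 11.3]
opening: 0.0231
gripper_force: 49.8
time: 12.9
ee_pos: [0.5091, -0.0695, 0.3777]
orientation: [180.0, -0.1, 21.2]
contact_force: [1.4, -0.8, 11.0]
opening: 0.0229
gripper_force: 49.8
```

```bash
python3 -m inch '[[0.0001,0.0066,0,0,0,-0.0167,-1],[0.0001,0.0066,0,0,0,-0.0167,-1],[0.0001,0.0066,0,0,0,-0.0167,-1],[0.0001,0.0066,0,0,0,-0.0167,-1],[0.0001,0.0066,0,0,0,-0.0167,-1],[0.0001,0.0066,0,0,0,-0.0167,-1],[0,0,0,0,0,0,-1],[0,0,0,0,0,0,-1],[0,0,0,0,0,0,-1],[0,0,0,0,0,0,-1]]' 50
python3 - <<'E'
from h import *
s=observe();print(s["ee_pos"],s["orientation"])
im,d=snapshot("wrist")
W=wpts(d,s["ee_pos"],s["orientation"])
m=(W[...,2]>.134)&(W[...,2]<.152)&(np.hypot(W[...,0]-.5266,W[...,1]+.0948)<.06)
q=W[m];print(m.sum(),cv2.minAreaRect((q[:,:2]*1e3).astype(np.float32)))
cv2.imwrite("pics/w3.png",cv2.resize(im[120:320,240:480,::-1],None,fx=3,fy=3))
E
```

```text
time: 13.9
ee_pos: [0.5157, -0.0839, 0.3777]
orientation: [179.9, -0.1, 27.2]
contact_force: [2.2, 0.0, 11.4]
opening: 0.0228
gripper_force: 49.8
[ 0.51571441 -0.08388125  0.37769117] [ 1.79946797e+02 -9.07484818e-02  2.72100646e+01]
684 ((527.4979248046875, -110.95130920410156), (36.38496017456055, 17.637664794921875), 73.33064270019531)
```

View pics/w3.png

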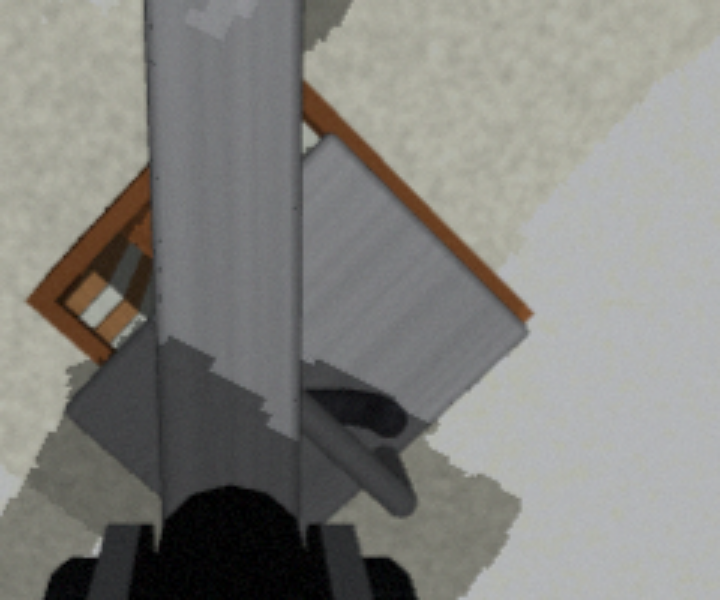

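The tip is through past the bar (tip at 400,415; bar end at 410,500) and the caddy hasn't moved. Next is the slow rise.

```bash
python3 -m inch '[[0,0,-0.002,0,0,0,-1],[0,0,-0.0035,0,0,0,-1],[0,0,-0.0035,0,0,0,-1],[0,0,-0.0035,0,0,0,-1],[0,0,-0.0035,0,0,0,-1],[0,0,-0.0035,0,0,0,-1],[0,0,-0.0035,0,0,0,-1],[0,0,-0.0035,0,0,0,-1],[0,0,-0.0035,0,0,0,-1],[0,0,-0.002,0,0,0,-1]]' 50;  python3 -m inch '[[0,0,-0.001,0,0,0,-1],[0,0,-0.001,0,0,0,-1],[0,0,-0.001,0,0,0,-1],[0,0,-0.001,0,0,0,-1],[0,0,-0.001,0,0,0,-1],[0,0,-0.001,0,0,0,-1],[0,0,-0.001,0,0,0,-1],[0,0,-0.001,0,0,0,-1],[0,0,-0.001,0,0,0,-1],[0,0,-0.001,0,0,0,-1]]' 50; python3 -m inch '[[0,0,-0.001,0,0,0,-1],[0,0,-0.001,0,0,0,-1],[0,0,-0.001,0,0,0,-1],[0,0,-0.001,0,0,0,-1],[0,0,-0.001,0,0,0,-1],[0,0,-0.001,0,0,0,-1],[0,0,-0.001,0,0,0,-1],[0,0,-0.001,0,0,0,-1],[0,0,-0.001,0,0,0,-1],[0,0,-0.001,0,0,0,-1]]' 50
```

```text
time: 14.95
ee_pos: [0.5157, -0.0838, 0.3904]
orientation: [180.0, -0.1, 27.2]
contact_force: [2.7, 1.0, 6.0]
opening: 0.023
gripper_force: 49.3
time: 15.95
ee_pos: [0.5157, -0.0838, 0.3942]
orientation: [180.0, -0.1, 27.2]
contact_force: [3.8, 0.5, 6.2]
opening: 0.0226
gripper_force: 49.3
time: 16.95
ee_pos: [0.5157, -0.0838, 0.3982]
orientation: [180.0, -0.1, 27.2]
contact_force: [3.5, 0.8, 6.0]
opening: 0.0231
gripper_force: 49.3
```

```bash
for i in 1; do python3 -m inch '[[0,0,-0.002,0,0,0,-1],[0,0,-0.003,0,0,0,-1],[0,0,-0.003,0,0,0,-1],[0,0,-0.003,0,0,0,-1],[0,0,-0.003,0,0,0,-1],[0,0,-0.003,0,0,0,-1],[0,0,-0.003,0,0,0,-1],[0,0,-0.003,0,0,0,-1],[0,0,-0.003,0,0,0,-1],[0,0,-0.003,0,0,0,-1]]' 50; done;  python3 -m inch '[[0,0,-0.003,0,0,0,-1],[0,0,-0.003,0,0,0,-1],[0,0,-0.003,0,0,0,-1],[0,0,-0.003,0,0,0,-1],[0,0,-0.003,0,0,0,-1],[0,0,-0.003,0,0,0,-1],[0,0,-0.003,0,0,0,-1],[0,0,-0.003,0,0,0,-1],[0,0,-0.003,0,0,0,-1],[0,0,-0.003,0,0,0,-1]]' 50
python3 - <<'E'
from h import *
for c in("scene",):
    im,d=snapshot(c);cv2.imwrite(f"pics/s2.png",cv2.resize(im[170:330,220:400,::-1],None,fx=3.5,fy=3.5,interpolation=3))
E
```

```text
time: 17.95
ee_pos: [0.5157, -0.0838, 0.4098]
orientation: [180.0, -0.1, 27.2]
contact_force: [5.1, 1.2, 5.3]
opening: 0.0225
gripper_force: 49.3
time: 18.95
ee_pos: [0.5157, -0.0838, 0.4218]
orientation: [180.0, -0.1, 27.2]
contact_force: [4.2, 1.4, 4.7]
opening: 0.0231
gripper_force: 49.2
```

View pics/s2.png

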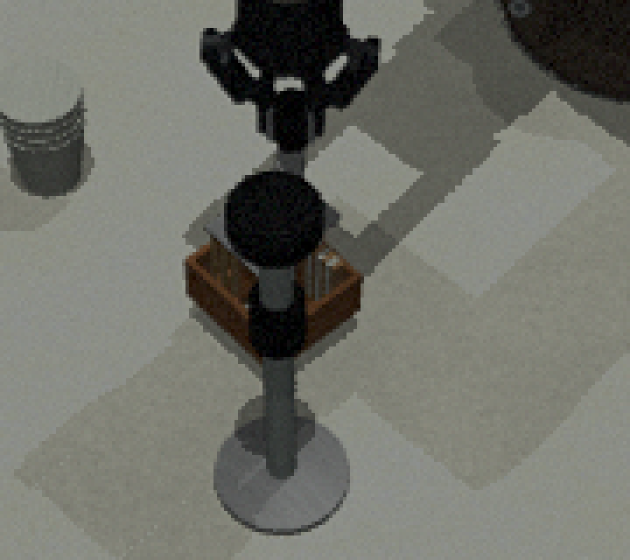

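The caddy hangs level in the view (around 275,290), clear of the counter. I'll continue to the top.

```bash
python3 -m inch '[[0,0,-0.003,0,0,0,-1],[0,0,-0.003,0,0,0,-1],[0,0,-0.003,0,0,0,-1],[0,0,-0.003,0,0,0,-1],[0,0,-0.003,0,0,0,-1],[0,0,-0.003,0,0,0,-1],[0,0,-0.003,0,0,0,-1],[0,0,-0.003,0,0,0,-1],[0,0,-0.003,0,0,0,-1],[0,0,-0.003,0,0,0,-1]]' 50; python3 -m inch '[[0,0,-0.003,0,0,0,-1],[0,0,-0.003,0,0,0,-1],[0,0,-0.003,0,0,0,-1],[0,0,-0.003,0,0,0,-1],[0,0,-0.003,0,0,0,-1],[0,0,-0.003,0,0,0,-1],[0,0,-0.003,0,0,0,-1],[0,0,-0.003,0,0,0,-1],[0,0,-0.003,0,0,0,-1],[0,0,-0.003,0,0,0,-1]]' 50; python3 -m inch '[[0,0,-0.0025,0,0,0,-1],[0,0,-0.0025,0,0,0,-1],[0,0,-0.0025,0,0,0,-1],[0,0,-0.0025,0,0,0,-1],[0,0,-0.0025,0,0,0,-1],[0,0,-0.0025,0,0,0,-1],[0,0,-0.0025,0,0,0,-1],[0,0,-0.0025,0,0,0,-1],[0,0,-0.0025,0,0,0,-1],[0,0,-0.0025,0,0,0,-1]]' 50
```

```text
time: 20.0
ee_pos: [0.5157, -0.0838, 0.4338]
orientation: [180.0, -0.1, 27.2]
contact_force: [5.7, 1.7, 4.9]
opening: 0.0228
gripper_force: 49.2
time: 21.0
ee_pos: [0.5157, -0.0837, 0.4458]
orientation: [180.0, -0.1, 27.2]
contact_force: [5.7, 1.7, 5.6]
opening: 0.0226
gripper_force: 49.1
time: 22.0
ee_pos: [0.5157, -0.0837, 0.4557]
orientation: [180.0, -0.1, 27.2]
contact_force: [5.6, 1.9, 3.9]
opening: 0.0228
gripper_force: 49.1
```

```bash
python3 -m inch '[[0,0,-0.001,0,0,0,-1],[0,0,-0.001,0,0,0,-1],[0,0,-0.001,0,0,0,-1],[0,0,-0.001,0,0,0,-1],[0,0,-0.001,0,0,0,-1],[0,0,-0.001,0,0,0,-1],[0,0,-0.001,0,0,0,-1],[0,0,0,0,0,0,-1],[0,0,0,0,0,0,-1],[0,0,0,0,0,0,-1]]' 50
```

```text
time: 23.0
ee_pos: [0.5159, -0.0835, 0.4582]
orientation: [180.0, -0.1, 27.2]
contact_force: [11.4, 5.3, -3.6]
opening: 0.0228
gripper_force: 49.0
```

```bash
python3 -m inch '[[0.001,0,0,0,0,0,-1],[0.001,0,0,0,0,0,-1],[0,0,0,0,0,0,-1],[0,0,0,0,0,0,-1],[0,0,0,0,0,0,-1],[0,0,0,0,0,0,-0.4],[0,0,0,0,0,0,-0.3],[0,0,0,0,0,0,-0.2],[0,0,0,0,0,0,-0.1],[0,0,0,0,0,0,0]]' 20; python3 -m inch '[[0,0,0,0,0,0,0.1],[0,0,0,0,0,0,0.2],[0,0,0,0,0,0,0.2],[0,0,0,0,0,0,0.2],[0,0,0,0,0,0,0.2],[0,0,-0.02,0,0,0,0.2],[0,0,-0.04,0,0,0,0.2],[0,0,-0.06,0,0,0,0.2],[0,0,-0.08,0,0,0,0.2],[0,0,-0.08,0,0,0,0.2]]' 20
python3 - <<'E'
from h import *
s=observe()
im,d=snapshot("wrist");cv2.imwrite("pics/w4.png",im[:,:,::-1])
W=wpts(d,s["ee_pos"],s["orientation"])
m=(W[...,2]>.26)&(W[...,2]<.29)&(np.hypot(W[...,0]-.58,W[...,1]+.045)<.05);print("arm z",m.sum(),np.median(W[m][:,2]))
m=(W[...,2]>.16)&(W[...,2]<.205)&(np.hypot(W[...,0]-.5266,W[...,1]+.0948)<.09);print("plate z",m.sum(),np.median(W[m][:,2]))
im,d=snapshot("scene");cv2.imwrite("pics/s3.png",im[:,:,::-1])
E
```

```text
time: 24.0
ee_pos: [0.5158, -0.0835, 0.4582]
orientation: [-180.0, 0.0, 27.2]
contact_force: [0.2, 0.3, -0.7]
opening: 0.0426
gripper_force: 0.0
time: 25.0
ee_pos: [0.5157, -0.0834, 0.572]
orientation: [-180.0, 0.0, 27.2]
contact_force: [0.4, 0.1, 0.8]
opening: 0.0512
gripper_force: 0.0
arm z 4225 0.274589071244788
plate z 2959 0.1829631321691963
```

View pics/w4.png

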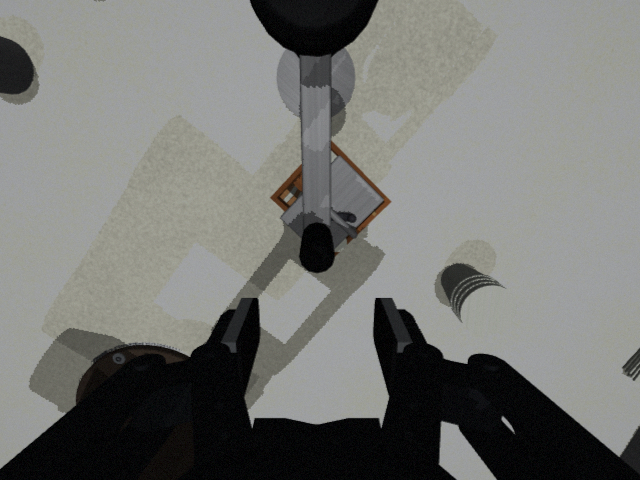

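View pics/s3.png

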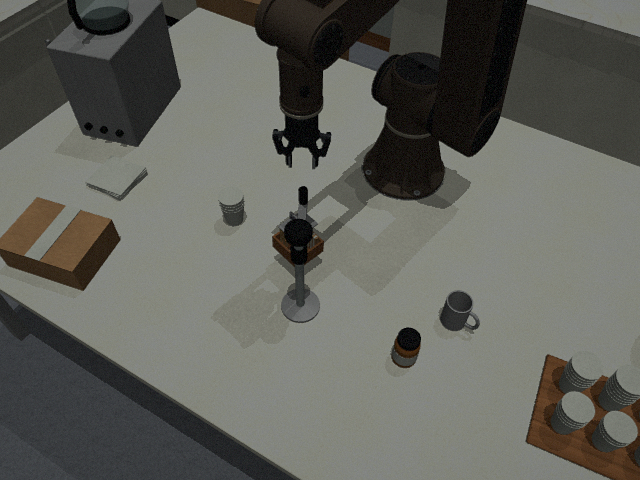

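The gripper is clear and the jib arm is back at its rest height (top face at 0.2746 m). The caddy hangs at (330,200) in the wrist view, and the jug, cups and jar haven't moved.

```bash
python3 -c "
from station import sign_off
print(sign_off())"
```

```text
the job is handed in; nothing more can be done
None
```

The caddy hangs from the hook off the counter with the hook all the way up, the robot is clear, the jug, cups and jar are where they were, and the job is handed in after about 25 s of robot time.

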